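# Find the blind hole in the board jig and seat the locating pin

### The job

Take the red-gripped locating pin out of the wooden rack and fit it upright into the blind hole in the floor of the blue board jig's groove, fully home with its collar flush on the plate, then let go of it. The hole cannot be seen, because a flush black plug covers it, so feel for it by sliding the pin's tip gently along the groove until it drops. Never press or push the pin hard on the jig (stay well under 20 N), and do not disturb the other pins or the things lying around.

Things in the scene. Friction and masses are not known exactly. Their poses are not given: they have to be found in the camera images.
- red_pin: Locating pin with a red grip, 70 mm tall, about 60 g, upright in one of the rack's three holes (which one varies). Origin: centre of the tip's underside, z up the pin. Steel nose: cone, 5 mm diameter at z=0 to 10 mm at z=6; shank 10 mm diameter to z=20; steel collar 24 mm diameter, z=20 to 24; red grip 18 mm diameter, z=24 to 70. In the rack the collar rests on its top (origin 10 mm above the table)
- red_pin_grip (a point): Point on the red pin's axis in the middle of its red grip, 52 mm above the tip: a good height to hold it
- yellow_pin: steel pin standing in the rack, the same shape and size as the red one but with a yellow grip; to be left in the rack. Origin and axes as for the red pin
- black_pin: steel pin standing in the rack, the same shape and size as the red one but with a black grip; to be left in the rack. Origin and axes as for the red pin
- rack: Fixed light wooden block, 50 mm (x) by 160 mm (y) by 30 mm high, with three 12 mm holes 24 mm deep in its top at y = -50, 0 and +50 mm, in which the pins stand. Origin: centre of the underside
- jig: Fixed blue metal board jig, 120 mm (x) by 258 mm (y). Origin: centre of the underside, on the table; z up. Flat blue covers (tops at z=49 mm) close both ends; between them, from y=-50 to +50 mm and x=-30 to +30 mm, the jig's plate is open: two light aluminium lands (tops at z=45 mm) and between them a black-floored groove along the jig's y axis
- groove_mid (a point): Middle of the groove's floor, 41 mm above the table. Groove: centred on the jig's x=0, 12 mm wide, 4 mm deep. In its floor, at x=0 and an unknown y from -35 to +35 mm, is the blind hole: 11 mm diameter, 18 mm deep below the floor, closed by a flush spring plug of the same black that yields to less than 0.5 N and sinks before the pin; the seated pin stays by its own weight
- plate_top (a point): Middle of the plate, at the height of the lands' tops, 45 mm above the table. Lands and groove floor are one plate on springs: it yields straight down from about 1.5 N on, 1.2 N per mm, 8 mm at most (11 N), then is rigid; sideways it never yields. Pin fully home: collar on the lands, tip 20 mm below this point's height (25 mm above the table)
- cup: Loose aluminium cup, 72 mm diameter at the rim, 95 mm tall, to be left alone. Origin: centre of its underside
- driver: Loose screwdriver with an orange handle lying on the table, to be left alone. Origin: on its underside, x towards the tip
- board: Loose green circuit board, 70 by 100 mm, up to 17 mm tall, lying on the table, to be left alone. Origin: centre of its underside
- tape: Loose blue ring (tape core), 90 mm outer diameter, 18 mm tall, to be left alone. Origin: centre of its underside
- meter: Loose yellow hand meter, 150 by 80 by 35 mm, lying on the table, to be left alone. Origin: centre of its underside
Mind the look-alikes: they are no part of the job. What is meant by the rack is not yellow, and is the larger of those in its own colour.

How it is judged (in metres and radians):
On the way, in this order (a step that is already met when the one before it is completed fails the run):
1. the red pin is lifted clear of the rack (z of red_pin in the frame of rack above 0.035 m and contact force between red_pin and the fingers above 1 N), for 0.2 s.
2. the red pin's tip is in the jig's groove, 2 mm or more below the tops of the lands (x of red_pin in the frame of jig between -0.006 and 0.006 m and y of red_pin in the frame of jig between -0.05 and 0.05 m and z of red_pin in the frame of jig below 0.043 m).
At the end, for the whole second after the job is handed in: The red pin stands upright (within 0.12 rad) in the hole in the groove, its collar flush on the plate (within 1.8 mm), released and at rest (x of red_pin in the frame of jig between -0.006 and 0.006 m and y of red_pin in the frame of jig between -0.05 and 0.05 m and z of red_pin in the frame of jig between 0.022 and 0.0268 m and angle between red_pin's own z axis and vertical below 0.12 rad and linear speed of red_pin below 0.02 m/s); the robot touches nothing.
It fails at once if the red pin and the jig press on each other with more than 20 N (contact force between red_pin and jig above 20 N).
It fails at once if another pin is moved more than 15 mm (distance of any of yellow_pin, black_pin from where it was at the start of the episode above 0.015 m).
It fails at once if a loose thing lying around is moved more than 20 mm (distance of any of cup, driver, board, tape, meter from where it was at the start of the episode above 0.02 m).
It also fails if it takes over 72 s, if anything falls off the work surface, if the arm or the gripper's body presses on something with over 40 N, if the wrist force passes 120 N, or if a joint passes its speed limit or range.

### The arm

A 7-joint arm with a two-finger parallel gripper is mounted at the origin on the work surface. World frame = base frame: x ahead of the robot, y to its left, z up, the work surface at z = 0. Lengths are in mm, angles in rad, forces in N, time in s.
With the tool pointing down it reaches from about 400 to 850 mm from the base axis. Payload 10.4 kg.
Tool frame: the origin (TCP) lies at the very end of the fingers, on their centre line; the grasp point (between the pads) lies 19 mm behind it; z points along the fingers, y is the line along which they close (so a half turn about z gives the same grasp; the last joint's range is limited). The gripper opens to 85 mm and grips with 20 to 120 N. Pads are 22 mm wide; open, the fingers measure 114 mm over their backs; the gripper's body (76 mm by 85 mm) begins 54 mm behind the grasp point. The pads swing forward as they close: fully open they stand 13 mm farther back than shut.
Start: joints at [1.105, 0.332, -0.065, 1.46, 0.022, 1.35, -0.088], TCP at [267.818, -564.734, 231.338] pointing down, gripper open.
Joint ranges: [-2.6, 2.6], [-0.5, 2.12], [-1.47, 1.34], [0.16, 2.42], [-1.27, 4.41], [0.06, 2.06], [-2.6, 2.6]. Speed limits (rad/s): [2.22, 2.22, 2.79, 2.79, 3.14, 3.14, 3.14].

### API

Orientations are given as a unit quaternion [x, y, z, w].
In Python, from plant import telemetry, capture, camera_params, bot gives the robot as it stands.
- The arm moves only by the tool play_rows, never from a script. Its argument "series" is one flat list of numbers, 5 for each row, row after row: the shift along the world's x, y, z in cm, then the turn about the world's z in degrees, then the finger opening in cm, from 0 to 8.54. In form: [x, y, z, yaw, fingers, x, y, z, yaw, fingers, ...]. A call has 1 to 8 rows; each row shifts and turns the commanded pose from where the row before left it; what a row does not reach is not made up. A row lasts 1/12 s, in which the tool goes at most 41.7 mm and 7.16 degrees, less where a joint would pass 70% of its speed; a pose out of reach is approached as far as the arm can. A call with a gripper value outside its range is refused whole. The fingers move at their own pace and stop on an object; "force" is the grip in N (left out, the last holds). Time passes only in rows, so rows that do not move let the fingers close. It gives the time, the measured TCP pose, the force, the opening and the grip force at its end, in the units of the state.
- telemetry.get_state(): the state, without advancing time (a new reading comes with each control period).
- capture(name): name is "side" or "top"; returns (picture, depth): 384x512x3 uint8, blue, green, red; 384x512 float32, mm along the optical axis (not along the pixel's ray), 0 where there is no reading.
- camera_params(name): a dict with "fx", "fy", "cx", "cy" (pixels), "camera_from_world" (4x4, takes a point from world to camera coordinates). Camera axes: x right, y up, looking along -z (the intrinsics and any distortion apply to the point x, -y, -z); pixel columns grow to the right and rows downward; lengths in mm; the calibration is good to about 2 mm. A picture is of the moment at which its call begins. camera_params takes no time and is no camera call.
- bot.sign_off(): hands the job in; it is judged then, once.
The state is a dict: "time_s": time; "q": joint angles; "dq": joint speeds; "tau": joint torques, N m; "tool_pos": TCP position; "orientation": TCP orientation; "force": force on the tool from outside, world axes, zero at the start; "ft_torque": the same for the moment, N m; "finger_gap": finger opening in mm; "grip_force": force on a finger pad.
Only numpy, scipy, OpenCV 4.12 (cv2) and the standard library are available. Lean on these libraries where they do the work, as an engineer would, in place of code of your own. Each camera call takes 0.05 s, during which the arm holds its last target. There are 200 camera calls.

## Working session

There is one attempt and no reset: what is moved stays moved. The work goes in short steps, Python scripts to look and compute and a tool call to move; the robot and the scene stay as the last step left them, time stands still between calls to the robot, and variables do not carry over. Pictures are saved under pics/ and viewed, at most 10 in all, crops included, and the job is handed in when it is done.

Besides the shell and the picture viewer there is one more tool, called after "Request:" as name(argument=value, ...) on one line, values as JSON. play_rows: Moves the arm, as the interface text tells. Its arguments: {"type":"object","properties":{"series":{"type":"array","items":{"type":"number"}},"force":{"type":"number"}},"required":["series"]}

```bash
mkdir -p pics; cat > h.py <<'E'
import numpy as np, cv2
from plant import telemetry, capture, camera_params, bot
def grab(n):
    im,d=capture(n); np.savez(f'/tmp/{n}.npz',im=im,d=d); return im,d
def world(n,d):
    p=camera_params(n); v,u=np.mgrid[0:d.shape[0],0:d.shape[1]]
    c=np.stack([(u-p['cx'])/p['fx']*d,-(v-p['cy'])/p['fy']*d,-d,np.ones_like(d)],-1)
    return (c@np.linalg.inv(np.array(p['camera_from_world'])).T)[...,:3]
E
python3 - <<'E'
from h import *
for n in('top','side'):
    im,d=grab(n); cv2.imwrite(f'pics/{n}0.png',im); p=camera_params(n);print({k:v for k,v in p.items()})
s=telemetry.get_state();print(s)
E
```

```text
{'fx': 437.5757794669226, 'fy': 437.5757794669226, 'cx': 259.4449093983047, 'cy': 191.4999687977651, 'camera_from_world': array([[-2.79736484e-02, -9.99607728e-01, -1.36584752e-03,
        -4.80628839e+00],
       [ 9.80580753e-01, -2.77064673e-02,  1.94148753e-01,
        -6.06591187e+02],
       [-1.94110437e-01,  4.09172517e-03,  9.80971149e-01,
        -1.39758790e+03],
       [ 0.00000000e+00,  0.00000000e+00,  0.00000000e+00,
         1.00000000e+00]])}
{'fx': 388.87655543987063, 'fy': 388.87655543987063, 'cx': 247.80375454355467, 'cy': 197.16243776397113, 'camera_from_world': array([[-9.99751025e-01,  5.52640313e-03, -2.16181895e-02,
         6.09042089e+02],
       [-2.04282984e-02, -6.16436240e-01,  7.87139788e-01,
        -5.60958309e+01],
       [-8.97618366e-03,  7.87385433e-01,  6.16395658e-01,
        -1.18152256e+03],
       [ 0.00000000e+00,  0.00000000e+00,  0.00000000e+00,
         1.00000000e+00]])}
{'time_s': 0.1, 'q': array([ 1.10538866,  0.33277734, -0.0647081 ,  1.46084657,  0.02163883,
        1.34990836, -0.08849468]), 'dq': array([ 1.00979765e-03,  3.48960071e-04,  5.01788485e-04, -5.36269944e-04,
        9.17039748e-05,  3.76004366e-04,  1.97866800e-04]), 'tau': array([ 1.98843867e-03, -6.26746917e+01,  4.97006311e-02, -3.92428601e+01,
        1.63808337e-02,  7.00312550e-03,  7.89396086e-05]), 'tool_pos': array([ 267.64617664, -564.42440241,  230.62023291]), 'orientation': array([ 9.75585494e-01,  2.19619118e-01, -1.81017811e-04, -5.94573883e-04]), 'force': array([-0.39348478, -0.1053603 ,  0.27616578]), 'ft_torque': array([-0.01113703,  0.01267322, -0.0068825 ]), 'grip_force': 0.0, 'finger_gap': 85.48172951924013}
```

View pics/top0.png

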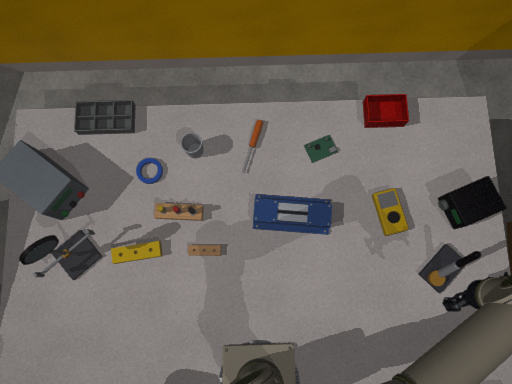

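View pics/side0.png

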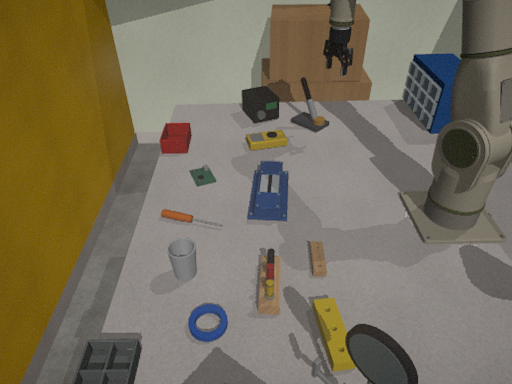

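The top view shows the rack with its pins at about (178,211), red in the middle, and the blue jig at (293,213) with its groove running left to right. Next I'll measure both.

```bash
python3 - <<'E'
from h import *
for n in('top','side'):
    z=np.load(f'/tmp/{n}.npz'); im,d=z['im'],z['d']; W=world(n,d); hsv=cv2.cvtColor(im,cv2.COLOR_BGR2HSV)
    H,S,V=hsv[...,0].astype(int),hsv[...,1],hsv[...,2]
    roi=(np.abs(W[...,0]-500)<150)&(d>0)
    def rep(name,m):
        k,l,st,c=cv2.connectedComponentsWithStats(m.astype(np.uint8))
        for i in range(1,k):
            if st[i,4]>=12:
                P=W[l==i]; r=cv2.minAreaRect(P[:,:2].astype(np.float32))
                print(n,name,c[i].round(1),st[i,4],'med',np.median(P,0).round(1),'zmax',P[:,2].max().round(1),'rect',np.round(r[0],1),np.round(r[1],1),round(r[2],2))
    rep('red',roi&((H<6)|(H>174))&(S>130)&(V>60)&(W[...,2]>30)&(W[...,1]>0))
    rep('yel',roi&(H>20)&(H<32)&(S>120)&(W[...,2]>42)&(W[...,1]>0))
    rep('blue',roi&(H>100)&(H<125)&(S>100)&(np.abs(W[...,2]-47)<8))
    rep('rack',roi&(H>5)&(H<25)&(S>50)&(abs(W[...,2]-30)<5)&(W[...,1]>100))
    rep('land',roi&(S<70)&(V>110)&(np.abs(W[...,2]-45)<6)&(abs(W[...,1]+100)<100))
    rep('groove',roi&(V<60)&(np.abs(W[...,2]-43)<6)&(abs(W[...,1]+100)<70))
z=np.load('/tmp/top.npz')['im'];s=np.load('/tmp/side.npz')['im']
a=cv2.resize(z[185:245,145:345],(800,240),interpolation=cv2.INTER_CUBIC)
b=cv2.resize(s[150:320,225:345],(254,360),interpolation=cv2.INTER_CUBIC)
o=np.zeros((600,800,3),np.uint8);o[:240]=a;o[240:,:254]=b
o[240:540,300:700]=cv2.resize(s[245:305,240:320],(400,300),interpolation=cv2.INTER_CUBIC)
cv2.imwrite('pics/crop.png',o)
E
```

```text
top red [ 80.  194.3] 26 med [615.9 579.4  49.8] zmax 55.5 rect [615.6 580.8] [15.4 16.8] 33.46
top red [175.4 208.7] 25 med [551.8 253.7  81. ] zmax 87.1 rect [553.6 253.6] [18.4 13.6] 19.0
top yel [160.7 208.5] 30 med [554.9 301.8  80.4] zmax 87.0 rect [556.3 303.4] [15.4 14.5] 20.32
top blue [292.1 212.1] 1079 med [ 534.9 -123.4   50. ] zmax 55.0 rect [ 536.3 -128.7] [256.5  77. ] 83.99
top rack [178.4 211.4] 490 med [549.  247.7  30.7] zmax 35.0 rect [553.4 254.7] [160.2  50.6] 85.63
top rack [135.5 251.8] 606 med [420.3 393.1  30.7] zmax 35.0 rect [420.6 394.2] [ 50.3 161.5] 7.35
top land [292.3 206.5] 176 med [ 554.4 -129.4   46.4] zmax 50.9 rect [ 554.5 -131.2] [97.4 23.7] 84.3
top land [292.4 217.4] 172 med [ 518.5 -128.    46.7] zmax 51.0 rect [ 518.4 -127.8] [94.2 21.5] 83.84
top groove [291.7 212. ] 73 med [ 536.6 -128.6   42.8] zmax 48.3 rect [ 537.4 -125.3] [87.5 10.5] 83.13
side red [270.1 270.6] 90 med [555.6 265.   67.1] zmax 82.9 rect [555.4 243.8] [15.1 52.5] 0.04
side yel [269.1 287.3] 102 med [560.6 315.6  70.4] zmax 81.8 rect [559.3 311. ] [16.9 16.2] 87.89
side 
[... 306 characters left out ...]
 [328.7 325.4] 606 med [435.1 382.4  29.5] zmax 33.4 rect [423.7 399.1] [ 50.6 160.4] 7.63
side rack [337.2 330. ] 22 med [415.8 402.5  29.9] zmax 33.4 rect [413.9 404.9] [ 9.3 22. ] 1.25
side rack [339.3 340.2] 52 med [415.5 427.7  29.7] zmax 32.9 rect [415.9 426.8] [47.1 21.6] 35.95
side rack [340.7 361.5] 15 med [421.8 477.7  29.1] zmax 31.4 rect [423.2 475.5] [10.3 11.7] 28.39
side land [263.5 183. ] 128 med [ 556.6 -127.2   44. ] zmax 48.5 rect [ 557.  -125.2] [104.6  23.4] 84.45
side land [274.7 183.7] 129 med [ 520.2 -122.6   44. ] zmax 50.9 rect [ 521.2 -117.3] [116.3  24.6] 87.85
side groove [269.4 183.7] 41 med [ 537.  -123.7   39.9] zmax 42.8 rect [ 537.4 -128. ] [80.8  8.5] 83.18
```

View pics/crop.png

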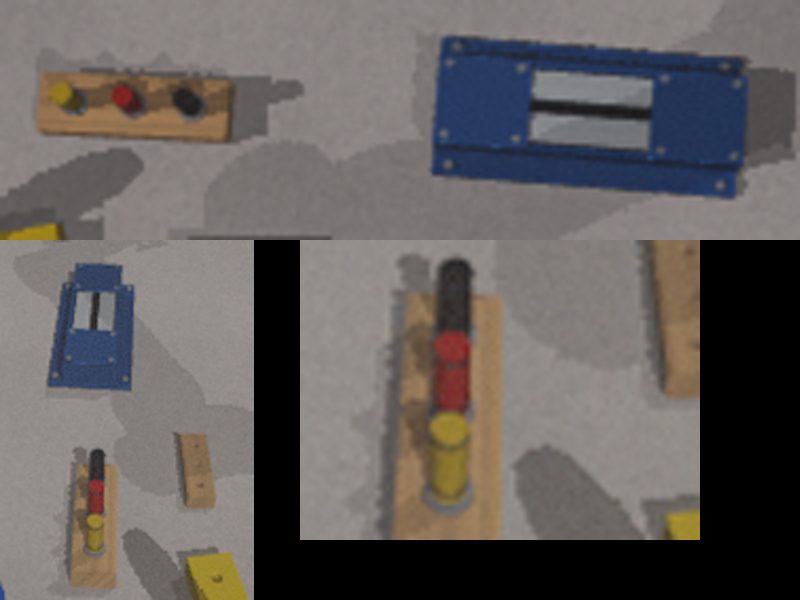

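Request:
play_rows(series=[2.4,3.2,0,7,8.5,2.4,3.2,0,7,8.5,2.4,3.2,0,7,8.5,2.4,3.2,0,7,8.5,2.4,3.2,0,7,8.5,2.4,3.2,0,7,8.5,2.4,3.2,0,7,8.5,2.4,3.2,0,7,8.5])

```text
time_s: 0.77
tool_pos: [460.4, -306.9, 231.2]
orientation: [0.756, 0.654, -0.0, -0.0]
force: [0.4, -0.2, 0.3]
finger_gap: 85.0
grip_force: 0.0
```

Request:
play_rows(series=[0.6,4,0,0,5,0.6,4,0,0,5,0.6,4,0,0,5,0.6,4,0,0,5,0.6,4,0,0,5,0.6,4,0,0,5,0.6,4,0,0,5,0.6,4,0,0,5], force=40)

```text
time_s: 1.43
tool_pos: [507.5, 13.1, 231.3]
orientation: [0.758, 0.652, -0.0, 0.0]
force: [1.4, -0.3, -0.0]
finger_gap: 50.1
grip_force: 0.0
```

Request:
play_rows(series=[0.6,4,0,0,5,0.6,4,0,0,5,0.6,4,0,0,5,0.6,4,0,0,5,0.6,4,0,0,5,0.6,4,0,0,5,0,0,0,4,5,0,0,0,0,5])

```text
time_s: 2.1
tool_pos: [542.6, 254.5, 230.5]
orientation: [0.732, 0.681, -0.0, -0.001]
force: [0.1, -0.4, -0.8]
finger_gap: 49.9
grip_force: 0.0
```

Request:
play_rows(series=[1.2,0.1,-3,0,5,0,0,-3,0,5,0,0,-3,0,5,0,0,-3,0,5,0,0,-1,0,5,0,0,0,0,5])

```text
time_s: 2.6
tool_pos: [554.7, 250.1, 98.7]
orientation: [0.736, 0.677, -0.002, -0.001]
force: [-0.0, -0.3, -0.0]
finger_gap: 49.9
grip_force: 0.0
```

```bash
python3 - <<'E'
from h import *
a,_=grab('top');b,_=grab('side')
o=np.hstack([cv2.resize(a[180:240,140:220],(400,300),interpolation=cv2.INTER_CUBIC),cv2.resize(b[230:320,230:310],(400,450),interpolation=cv2.INTER_CUBIC)[:300]]) if 0 else None
A=cv2.resize(a[180:240,140:220],(400,300),interpolation=cv2.INTER_CUBIC);B=cv2.resize(b[220:310,225:305],(400,450),interpolation=cv2.INTER_CUBIC)
o=np.zeros((450,800,3),np.uint8);o[:300,:400]=A;o[:,400:]=B;cv2.imwrite('pics/pre.png',o)
print(telemetry.get_state()['tool_pos'])
E
```

```text
[556.46483776 251.95650465 102.60972348]
```

View pics/pre.png

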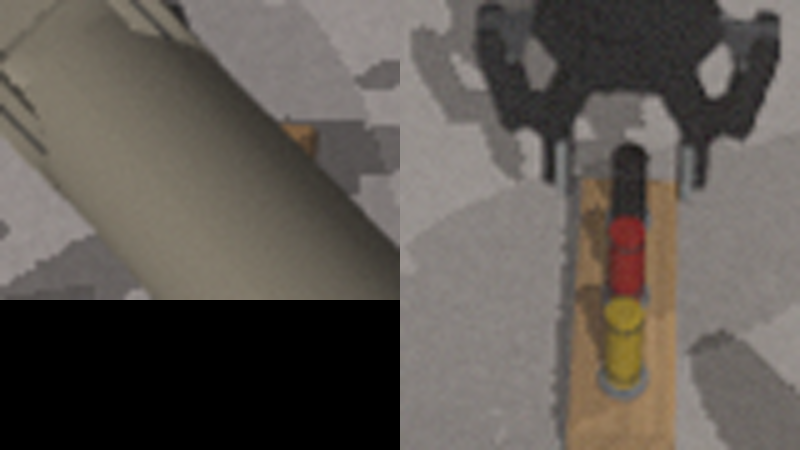

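```bash
python3 - <<'E'
from h import *
def ray(n,u,v,z):
    p=camera_params(n);M=np.linalg.inv(p['camera_from_world']);d=M[:3,:3]@np.array([(u-p['cx'])/p['fx'],-(v-p['cy'])/p['fy'],-1]);o=M[:3,3];return (o+d*(z-o[2])/d[2]).round(1)
print(ray('side',270.4,266.6,80), ray('top',145+122/4,185+97/4,80), ray('top',145+64/4,185+97/4,80),ray('top',145+187/4,185+100/4,80))
s=telemetry.get_state();print(s['tool_pos'],s['orientation'],s['force'])
E
```

```text
[554.8 262.3  80. ] [551.  253.1  80. ] [552.3 300.4  80. ] [547.  200.2  80. ]
[556.46483776 251.95650465 102.60972348] [7.35590810e-01 6.77425937e-01 4.59064860e-04 2.23898639e-04] [ 0.25909218 -0.10776473  0.22345094]
```

Request:
play_rows(series=[-0.1,0.4,-1.5,0,5,0,0,-1.5,0,5,0,0,-1.5,0,5,0,0,-1.2,0,5,0,0,0,0,5,0,0,0,0,5])

```text
time_s: 3.2
tool_pos: [554.7, 256.2, 44.1]
orientation: [0.735, 0.678, -0.0, -0.0]
force: [-0.0, 0.3, -0.3]
finger_gap: 50.1
grip_force: 0.0
```

Request:
play_rows(series=[0,0,0,0,1.4,0,0,0,0,1.4,0,0,0,0,1.4,0,0,0,0,1.4,0,0,0,0,1.4,0,0,0,0,1.4], force=40)

```text
time_s: 3.7
tool_pos: [555.4, 256.6, 45.3]
orientation: [0.735, 0.678, 0.001, 0.0]
force: [-0.4, -0.9, 5.7]
finger_gap: 16.8
grip_force: 39.0
```

Request:
play_rows(series=[0,0,0.5,0,1.4,0,0,1,0,1.4,0,0,1.5,0,1.4,0,0,2,0,1.4,0,0,2,0,1.4,0,0,1,0,1.4,0,0,0,0,1.4,0,0,0,0,1.4])

```text
time_s: 4.37
tool_pos: [555.0, 256.2, 124.8]
orientation: [0.735, 0.678, 0.0, 0.0]
force: [-1.1, -0.6, -1.0]
finger_gap: 16.9
grip_force: 39.0
```

```bash
python3 - <<'E'
from h import *
b,_=grab('side')
cv2.imwrite('pics/lift.png',cv2.resize(b[190:310,215:325],(550,600),interpolation=cv2.INTER_CUBIC))
s=telemetry.get_state();print(s['tool_pos'],s['orientation'],s['force'],s['finger_gap'],s['grip_force'])
E
```

```text
[554.58003106 255.9249924  123.80034741] [ 7.35136638e-01  6.77918897e-01 -3.00461521e-04  5.35124883e-05] [-0.22584844 -0.71618292 -1.58393024] 16.866133075851668 38.99882733821869
```

View pics/lift.png

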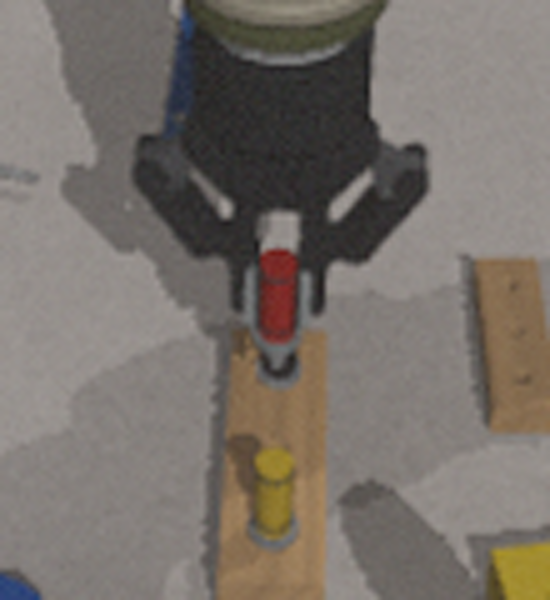

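Request:
play_rows(series=[0,0,2.5,0,1.4,-0.1,-2,0.5,0,1.4,-0.2,-4,0,0,1.4,-0.2,-4,0,0,1.4,-0.2,-4,0,0,1.4,-0.2,-4,0,0,1.4,-0.2,-4,0,0,1.4,-0.2,-4,0,-2,1.4])

```text
time_s: 5.08
tool_pos: [540.6, -5.8, 153.1]
orientation: [0.747, 0.665, -0.001, -0.001]
force: [0.7, -0.1, -0.0]
finger_gap: 16.9
grip_force: 39.1
```

Request:
play_rows(series=[-0.1,-4,0,0,1.4,-0.1,-3,0,0,1.4,0,-1.2,0,0,1.4,0,0,-2,0,1.4,0,0,-2,0,1.4,0,0,0,0,1.4,0,0,0,0,1.4,0,0,0,0,1.4])

```text
time_s: 5.75
tool_pos: [540.0, -85.1, 114.8]
orientation: [0.747, 0.665, 0.0, -0.0]
force: [1.3, -0.4, -1.0]
finger_gap: 16.6
grip_force: 39.1
```

```bash
python3 - <<'E'
from h import *
b,_=grab('side');a,_=grab('top')
o=np.zeros((600,800,3),np.uint8)
o[:600,:400]=cv2.resize(b[110:230,225:305],(400,600),interpolation=cv2.INTER_CUBIC)
o[:300,400:]=cv2.resize(a[180:240,250:330],(400,300),interpolation=cv2.INTER_CUBIC)
cv2.imwrite('pics/over.png',o)
s=telemetry.get_state();print(s['tool_pos'],s['orientation'],s['force'],s['finger_gap'],s['grip_force'])
E
```

```text
[540.4554217  -85.34596941 115.35724475] [7.46604769e-01 6.65267473e-01 4.67134416e-04 5.38559951e-04] [ 0.4338616  0.1921772 -0.0979494] 17.018676679248028 39.12843704223633
```

View pics/over.png

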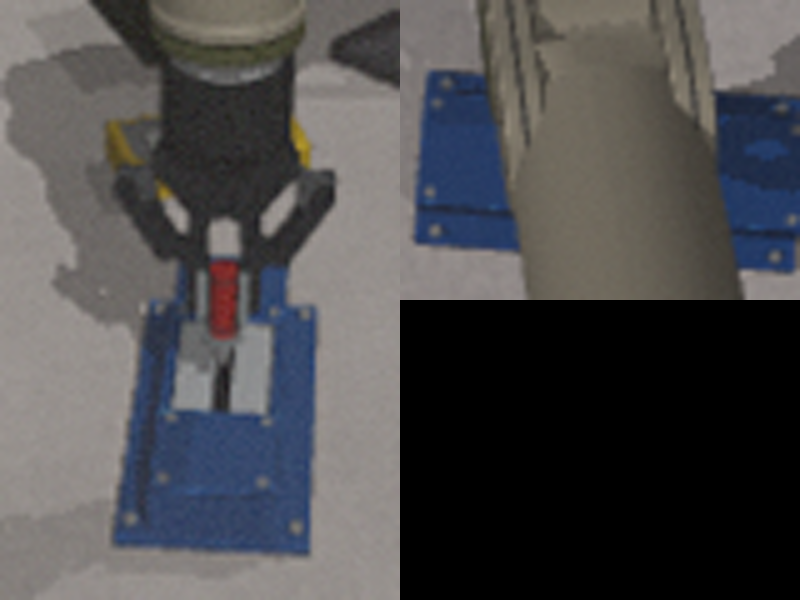

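```bash
python3 - <<'E'
from h import *
z=np.load('/tmp/side.npz');im,d=z['im'],z['d'];W=world('side',d)
hsv=cv2.cvtColor(im,cv2.COLOR_BGR2HSV);H,S=hsv[...,0],hsv[...,1]
m=((H<6)|(H>174))&(S>130);m[:155]=0;m[185:]=0;m[:,:262]=0;m[:,280:]=0
v,u=np.nonzero(m);print(u.mean(),v.mean(),m.sum(),v.min(),v.max(),np.median(W[m],0))
p=camera_params('side');M=np.linalg.inv(p['camera_from_world'])
def ray(u,v,z):
    q=M[:3,:3]@np.array([(u-p['cx'])/p['fx'],-(v-p['cy'])/p['fy'],-1]);o=M[:3,3];return (o+q*(z-o[2])/q[2])
print('pin',ray(u.mean(),v.mean(),128))
# groove line from subpixel dark profile, lands rows
for r in range(184,194):
    g=im[r,258:282].mean(-1)
    k=np.arange(5,20);w=np.clip(110-g[k],0,None);
    uu=(w*(k+258)).sum()/w.sum();print(r,uu.round(2),g.astype(int)[::2],ray(uu,r,43).round(1))
E
```

```text
269.2 168.73846153846154 65 162 176 [542.24604967 -75.78754837 133.26123556]
pin [541.33675946 -84.72108603 128.        ]
184 269.25 [ 75 114 143 127 121  72  37 135 141 145 127  76] [ 538.2 -122.9   43. ]
185 269.19 [ 70 132 137 142 145  57  36 138 140 142 127  74] [ 538.7 -117.5   43. ]
186 269.0 [ 77 130 141 142 146  49  39 138 140 143 126  74] [ 539.6 -112.1   43. ]
187 268.99 [ 77 131 139 142 147  54  34 146 140 143 117  76] [ 539.9 -106.7   43. ]
188 268.92 [ 72 130 142 147 147  45  44 143 141 142 110  78] [ 540.4 -101.4   43. ]
189 268.8 [ 72 135 141 144 149  44  53 144 144 144 114  77] [541.  -96.1  43. ]
190 268.77 [ 73 141 144 142 146  40  53 144 141 143 109  73] [541.4 -90.8  43. ]
191 268.68 [ 75 126 130 135 131  46  60 142 141 143  97  75] [541.9 -85.6  43. ]
192 267.17 [ 98  78  73  85 102  67  68 116 115 125  96  82] [546.9 -80.6  43. ]
193 269.78 [95 86 74 73 76 81 77 74 70 72 96 85] [539.  -75.1  43. ]
```

Request:
play_rows(series=[0.1,0,-1.5,0,1.4,0,0,-1.5,0,1.4,0,0,-0.3,0,1.4,0,0,0,0,1.4,0,0,0,0,1.4,0,0,0,0,1.4])

```text
time_s: 6.35
tool_pos: [541.5, -85.7, 82.5]
orientation: [0.747, 0.665, 0.0, 0.001]
force: [-0.4, -0.6, -1.1]
finger_gap: 16.8
grip_force: 39.1
```

Request:
play_rows(series=[0,0,-0.1,0,1.4,0,0,-0.1,0,1.4,0,0,-0.1,0,1.4,0,0,0,0,1.4,0,0,0,0,1.4])

```text
time_s: 6.77
tool_pos: [540.8, -85.7, 78.3]
orientation: [0.747, 0.665, 0.0, -0.0]
force: [-0.5, 0.4, -0.1]
finger_gap: 17.0
grip_force: 39.1
```

Request:
play_rows(series=[0,0,-0.1,0,1.4,0,0,-0.1,0,1.4,0,0,0,0,1.4,0,0,0,0,1.4])

```text
time_s: 7.1
tool_pos: [540.8, -85.7, 76.3]
orientation: [0.747, 0.665, 0.0, 0.0]
force: [0.2, -0.1, -0.5]
finger_gap: 17.2
grip_force: 39.1
```

Request:
play_rows(series=[0,0,-0.1,0,1.4,0,0,-0.1,0,1.4,0,0,0,0,1.4,0,0,0,0,1.4])

```text
time_s: 7.43
tool_pos: [540.9, -85.7, 74.5]
orientation: [0.747, 0.665, 0.0, 0.0]
force: [-1.3, 0.1, 2.7]
finger_gap: 16.6
grip_force: 39.2
```

Request:
play_rows(series=[-0.01,-0.1,-0.03,0,1.4,-0.01,-0.1,0,0,1.4,-0.01,-0.1,0,0,1.4,-0.01,-0.1,0,0,1.4,0,0,0,0,1.4,0,0,0,0,1.4])

```text
time_s: 7.93
tool_pos: [540.6, -89.8, 74.1]
orientation: [0.747, 0.665, 0.0, 0.0]
force: [0.5, 1.9, 3.3]
finger_gap: 16.8
grip_force: 39.3
```

Request:
play_rows(series=[-0.01,-0.1,0,0,1.4,-0.01,-0.1,0,0,1.4,-0.01,-0.1,0,0,1.4,-0.01,-0.1,0,0,1.4,0,0,0,0,1.4,0,0,0,0,1.4])

```text
time_s: 8.43
tool_pos: [540.0, -94.0, 74.0]
orientation: [0.747, 0.665, -0.0, 0.0]
force: [0.6, 0.5, 3.0]
finger_gap: 16.8
grip_force: 39.3
```

Request:
play_rows(series=[-0.01,-0.1,0,0,1.4,-0.01,-0.1,0,0,1.4,-0.01,-0.1,0,0,1.4,-0.01,-0.1,0,0,1.4,0,0,0,0,1.4,0,0,0,0,1.4])

```text
time_s: 8.93
tool_pos: [539.6, -98.0, 74.0]
orientation: [0.747, 0.665, -0.0, 0.0]
force: [-0.4, 0.0, 3.8]
finger_gap: 17.0
grip_force: 39.3
```

Request:
play_rows(series=[-0.01,-0.1,0,0,1.4,-0.01,-0.1,0,0,1.4,-0.01,-0.1,0,0,1.4,-0.01,-0.1,0,0,1.4,0,0,0,0,1.4,0,0,0,0,1.4])

```text
time_s: 9.43
tool_pos: [539.2, -101.9, 74.0]
orientation: [0.747, 0.665, -0.0, 0.0]
force: [0.8, 1.1, 3.3]
finger_gap: 16.7
grip_force: 39.3
```

Request:
play_rows(series=[-0.01,-0.1,0,0,1.4,-0.01,-0.1,0,0,1.4,-0.01,-0.1,0,0,1.4,-0.01,-0.1,0,0,1.4,0,0,0,0,1.4,0,0,0,0,1.4])

```text
time_s: 9.93
tool_pos: [538.8, -105.9, 74.0]
orientation: [0.747, 0.665, -0.0, 0.0]
force: [0.2, 1.3, 4.0]
finger_gap: 17.0
grip_force: 39.3
```

Request:
play_rows(series=[-0.01,-0.1,0,0,1.4,-0.01,-0.1,0,0,1.4,-0.01,-0.1,0,0,1.4,-0.01,-0.1,0,0,1.4,0,0,0,0,1.4,0,0,0,0,1.4])

```text
time_s: 10.43
tool_pos: [538.4, -110.0, 74.0]
orientation: [0.747, 0.665, -0.0, 0.0]
force: [0.9, 1.2, 4.2]
finger_gap: 17.1
grip_force: 39.3
```

Request:
play_rows(series=[-0.01,-0.1,0,0,1.4,-0.01,-0.1,0,0,1.4,-0.01,-0.1,0,0,1.4,-0.01,-0.1,0,0,1.4,0,0,0,0,1.4,0,0,0,0,1.4])

```text
time_s: 10.93
tool_pos: [538.0, -114.0, 74.0]
orientation: [0.747, 0.665, -0.0, 0.0]
force: [0.5, 0.8, 3.4]
finger_gap: 16.8
grip_force: 39.3
```

Request:
play_rows(series=[-0.01,-0.1,0,0,1.4,-0.01,-0.1,0,0,1.4,-0.01,-0.1,0,0,1.4,-0.01,-0.1,0,0,1.4,0,0,0,0,1.4,0,0,0,0,1.4])

```text
time_s: 11.43
tool_pos: [537.6, -117.9, 74.0]
orientation: [0.747, 0.665, -0.0, 0.0]
force: [0.4, 1.0, 2.3]
finger_gap: 16.8
grip_force: 39.3
```

Request:
play_rows(series=[-0.01,-0.1,0,0,1.4,-0.01,-0.1,0,0,1.4,-0.01,-0.1,0,0,1.4,-0.01,-0.1,0,0,1.4,0,0,0,0,1.4,0,0,0,0,1.4])

```text
time_s: 11.93
tool_pos: [537.2, -122.0, 74.0]
orientation: [0.747, 0.665, -0.0, 0.0]
force: [-0.5, -0.0, 3.6]
finger_gap: 17.1
grip_force: 39.3
```

Request:
play_rows(series=[-0.01,-0.1,0,0,1.4,-0.01,-0.1,0,0,1.4,-0.01,-0.1,0,0,1.4,-0.01,-0.1,0,0,1.4,0,0,0,0,1.4,0,0,0,0,1.4])

```text
time_s: 12.43
tool_pos: [536.8, -126.0, 74.0]
orientation: [0.747, 0.665, -0.0, 0.0]
force: [0.4, 2.2, 4.3]
finger_gap: 17.3
grip_force: 39.3
```

Request:
play_rows(series=[-0.01,-0.1,0,0,1.4,-0.01,-0.1,0,0,1.4,-0.01,-0.1,0,0,1.4,-0.01,-0.1,0,0,1.4,0,0,0,0,1.4,0,0,0,0,1.4])

```text
time_s: 12.93
tool_pos: [536.4, -130.0, 74.0]
orientation: [0.747, 0.665, -0.0, 0.0]
force: [-0.2, 0.9, 3.2]
finger_gap: 17.1
grip_force: 39.3
```

Request:
play_rows(series=[-0.01,-0.1,0,0,1.4,-0.01,-0.1,0,0,1.4,-0.01,-0.1,0,0,1.4,-0.01,-0.1,0,0,1.4,0,0,0,0,1.4,0,0,0,0,1.4])

```text
time_s: 13.43
tool_pos: [536.0, -134.0, 74.0]
orientation: [0.747, 0.665, -0.0, 0.0]
force: [0.2, 0.7, 3.3]
finger_gap: 17.3
grip_force: 39.3
```

Request:
play_rows(series=[-0.01,-0.1,0,0,1.4,-0.01,-0.1,0,0,1.4,-0.01,-0.1,0,0,1.4,-0.01,-0.1,0,0,1.4,0,0,0,0,1.4,0,0,0,0,1.4])

```text
time_s: 13.93
tool_pos: [535.6, -138.0, 74.0]
orientation: [0.747, 0.665, -0.0, 0.0]
force: [0.3, 0.8, 3.8]
finger_gap: 16.6
grip_force: 39.3
```

Request:
play_rows(series=[-0.01,-0.1,0,0,1.4,-0.01,-0.1,0,0,1.4,-0.01,-0.1,0,0,1.4,-0.01,-0.1,0,0,1.4,0,0,0,0,1.4,0,0,0,0,1.4])

```text
time_s: 14.43
tool_pos: [534.8, -142.5, 73.7]
orientation: [0.747, 0.665, -0.0, 0.0]
force: [1.2, -0.1, 0.0]
finger_gap: 17.3
grip_force: 39.2
```

Request:
play_rows(series=[0,0,-0.05,0,1.4,0,0,-0.05,0,1.4,0,0,-0.05,0,1.4,0,0,0,0,1.4,0,0,0,0,1.4])

```text
time_s: 14.85
tool_pos: [535.1, -142.2, 72.5]
orientation: [0.747, 0.665, -0.0, 0.0]
force: [-1.8, -3.2, 1.6]
finger_gap: 16.9
grip_force: 39.2
```

Request:
play_rows(series=[-0.03,-0.07,0,0,1.4,0,0,0,0,1.4,0,0,0,0,1.4])

```text
time_s: 15.1
tool_pos: [535.0, -142.5, 72.6]
orientation: [0.747, 0.665, 0.0, 0.0]
force: [0.2, -2.1, 0.9]
finger_gap: 17.0
grip_force: 39.2
```

Request:
play_rows(series=[0,-0.08,0,0,1.4,0,0,-0.05,0,1.4,0,0,-0.05,0,1.4,0,0,0,0,1.4,0,0,0,0,1.4])

```text
time_s: 15.52
tool_pos: [534.9, -143.2, 71.5]
orientation: [0.747, 0.665, 0.0, 0.0]
force: [0.3, -0.5, 0.2]
finger_gap: 17.0
grip_force: 39.2
```

Request:
play_rows(series=[0,-0.02,-0.05,0,1.4,0,0,-0.05,0,1.4,0,0,-0.05,0,1.4,0,0,0,0,1.4,0,0,0,0,1.4])

```text
time_s: 15.93
tool_pos: [535.0, -143.5, 70.1]
orientation: [0.747, 0.665, 0.0, 0.0]
force: [0.3, -1.2, 1.5]
finger_gap: 16.9
grip_force: 39.2
```

Request:
play_rows(series=[0,-0.05,0,0,1.4,0,0,-0.05,0,1.4,0,0,-0.05,0,1.4,0,0,-0.05,0,1.4,0,0,0,0,1.4,0,0,0,0,1.4])

```text
time_s: 16.43
tool_pos: [534.9, -144.0, 68.4]
orientation: [0.747, 0.665, -0.0, -0.0]
force: [0.5, -2.7, -1.3]
finger_gap: 17.2
grip_force: 39.0
```

Request:
play_rows(series=[0,-0.05,0,0,1.4,0,0,-0.05,0,1.4,0,0,-0.1,0,1.4,0,0,0,0,1.4,0,0,0,0,1.4])

```text
time_s: 16.85
tool_pos: [534.8, -144.3, 66.9]
orientation: [0.747, 0.665, 0.0, -0.0]
force: [0.6, -0.6, -0.3]
finger_gap: 16.7
grip_force: 39.0
```

Request:
play_rows(series=[0,0,-0.1,0,1.4,0,0,-0.1,0,1.4,0,0,-0.1,0,1.4,0,0,-0.1,0,1.4,0,0,0,0,1.4,0,0,0,0,1.4])

```text
time_s: 17.35
tool_pos: [534.8, -144.4, 62.9]
orientation: [0.747, 0.665, -0.0, -0.0]
force: [0.2, -0.9, -1.2]
finger_gap: 16.9
grip_force: 39.0
```

Request:
play_rows(series=[0,0,-0.1,0,1.4,0,0,-0.1,0,1.4,0,0,-0.1,0,1.4,0,0,0,0,1.4,0,0,0,0,1.4])

```text
time_s: 17.77
tool_pos: [534.9, -144.4, 60.1]
orientation: [0.747, 0.665, 0.0, 0.0]
force: [-0.6, -0.7, 1.4]
finger_gap: 17.0
grip_force: 39.0
```

Request:
play_rows(series=[0,0,-0.1,0,1.4,0,0,-0.05,0,1.4,0,0,0,0,1.4,0,0,0,0,1.4])

```text
time_s: 18.1
tool_pos: [535.0, -144.4, 58.6]
orientation: [0.747, 0.665, 0.0, 0.0]
force: [-1.2, 0.4, 2.9]
finger_gap: 16.7
grip_force: 39.1
```

Request:
play_rows(series=[0,0,0.1,0,1.4,0,0,0,0,1.4,0,0,0,0,2.2,0,0,0,0,3,0,0,0,0,4,0,0,0,0,5,0,0,0,0,5,0,0,0,0,5])

```text
time_s: 18.77
tool_pos: [534.9, -144.4, 59.5]
orientation: [0.747, 0.665, 0.0, -0.0]
force: [-0.6, 0.3, 0.7]
finger_gap: 49.9
grip_force: 0.0
```

Request:
play_rows(series=[0,0,0.5,0,5,0,0,1.5,0,5,0,0,3,0,5,0,0,3,0,5,0,0,3,0,5,0,0,2,0,5,0,0,0,0,5,0,0,0,0,5])

```text
time_s: 19.43
tool_pos: [535.5, -144.6, 190.9]
orientation: [0.747, 0.665, 0.001, 0.001]
force: [-0.3, 0.2, -0.5]
finger_gap: 50.0
grip_force: 0.0
```

```bash
python3 - <<'E'
from h import *
b,d=grab('side')
cv2.imwrite('pics/end.png',cv2.resize(b[130:230,215:325],(660,600),interpolation=cv2.INTER_CUBIC))
W=world('side',d);hsv=cv2.cvtColor(b,cv2.COLOR_BGR2HSV);H,S=hsv[...,0],hsv[...,1]
m=((H<6)|(H>174))&(S>130)&(abs(W[...,0]-535)<40)&(abs(W[...,1]+140)<50)
print(m.sum(),np.median(W[m],0),W[m].max(0),W[m].min(0))
s=telemetry.get_state();print(s['tool_pos'],s['force'],s['finger_gap'],s['grip_force'])
E
```

```text
49 [ 535.78017471 -135.40674699   77.43653598] [ 542.18168696 -129.87712595   96.01337395] [ 528.76164949 -148.23612123   54.8621041 ]
[ 534.80123643 -144.46103953  189.53933408] [-0.25428891 -0.0969373  -0.79906873] 50.235224940926386 0.0
```

View pics/end.png

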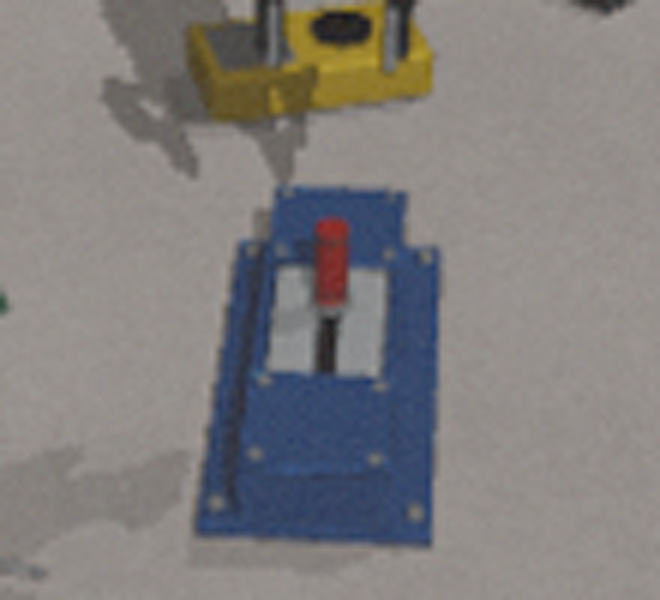

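The pin stands upright in the groove with its grip at about (332,260), its top measures about 95 mm, and the fingers are clear above it.

```bash
python3 -c "
from plant import bot
print(bot.sign_off())"
```

```text
the job is handed in; nothing more can be done
None
```

The red pin is upright in the jig's hole and released, and the job is handed in at about 19.5 s; its top measured about 95 mm, as it should with the collar flush, but the hand-in returned no verdict.

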